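# Leak-test a freshly moulded port adapter with the hold-to-run button

### The arm

A 6-joint arm with a two-finger parallel gripper is mounted at the origin on the work surface. World frame = base frame: x ahead of the robot, y to its left, z up, the work surface at z = 0. Lengths are in mm, angles in rad, forces in N, time in s.
With the tool pointing down it reaches from about 350 to 775 mm from the base axis. Payload 7.3 kg.
Tool frame: the origin (TCP) lies at the very end of the fingers, on their centre line; the grasp point (between the pads) lies 19 mm behind it; z points along the fingers, y is the line along which they close (so a half turn about z gives the same grasp; the last joint's range is limited). The gripper opens to 92 mm and grips with 3 to 60 N. Pads are 19 mm wide; open, the fingers measure 130 mm over their backs; the gripper's body (75 mm by 190 mm) begins 47 mm behind the grasp point.
Start: joints at [-1.367, 0.342, 1.524, -0, 1.275, -0.146], TCP at [179.946, -493.221, 203.541] pointing down, gripper open.
Joint ranges: [-2.53, 2.53], [-0.77, 2.02], [0.04, 2.7], [-1, 4.14], [0.28, 2.66], [-3.11, 3.11]. Speed limits (rad/s): [2.57, 2.57, 3.14, 3.14, 3.14, 3.14].

### API

Orientations are given as [roll, pitch, yaw] about the fixed x, y, z axes, in that order (R = Rz(yaw) Ry(pitch) Rx(roll)).
In Python, from plant import bot gives the robot as it stands.
- The arm moves only by the tool apply_moves, never from a script. Its argument "motion" is text: rows parted by semicolons, each of 4 numbers parted by spaces: the shift along the tool's x, y, z in m, then the turn about the tool's z in degrees. A call has 1 to 8 rows; each row shifts and turns the commanded pose from where the row before left it, along the tool's axes as they then stand; what a row does not reach is not made up. A row lasts 1/8 s, in which the tool goes at most 62.5 mm and 10.7 degrees, less where a joint would pass 70% of its speed; a pose out of reach is approached as far as the arm can. A call with a gripper value outside its range is refused whole. "fingers" is the opening, from -1 (shut) to 1 (fully open), set as the call begins (left out, the last holds). The fingers move at their own pace and stop on an object; the grip force is fixed at half the most. Time passes only in rows, so rows that do not move let the fingers close. It gives the time, the measured TCP pose, the force, the opening and the grip force at its end, in the units of the state.
- bot.get_obs(): the state, without advancing time (a new reading comes with each control period).
- bot.capture(name): name is "scene" or "top"; returns a dict with "img" (384x512x3 uint8, blue, green, red), "range_z" (384x512 float32, mm along the optical axis (not along the pixel's ray), 0 where there is no reading), "fx", "fy", "cx", "cy" (pixels), "D" ([k1, k2, p1, p2, k3] as OpenCV has them; the pictures are not rectified), "world_from_camera" (4x4, takes a point from camera to world coordinates). Camera axes: x right, y down, z forward; pixel columns grow to the right and rows downward; lengths in mm; the calibration is good to about 2 mm. A picture is of the moment at which its call begins.
- bot.close_job(): hands the job in; it is judged then, once.
Trained networks look in a picture, given as the dict that the camera call returned (one of the last four; its "shot" number tells which), for a name from the list of things; names that differ only in an ending like _2 or _b are one class to them, and where a whole thing is asked for, a point or a joint stands for the part that bears it (a point fixed in the world has none). Each returns a list of dicts, best first, with "p" (0 to 1); they miss things now and then, are a little off and sometimes report something else, mostly with a low value. They report only what shows in the picture. A call takes as long as a camera call.
- bot.cut_out(picture, thing): "pixels" (384x512 bool, what is visible of it) and "point" ([column, row] in pixels, amid what is visible of it).
The state is a dict: "time": time; "joint_positions": joint angles; "dq": joint speeds; "tau": joint torques, N m; "tool_pos": TCP position; "tcp_rot": TCP orientation; "contact_force": force on the tool from outside, world axes, zero at the start; "moment": the same for the moment, N m; "grip_width": finger opening in mm; "finger_force": force on a finger pad.
Only numpy, scipy, OpenCV 4.12 (cv2) and the standard library are available. Lean on these libraries where they do the work, as an engineer would, in place of code of your own. Each camera call takes 0.05 s, during which the arm holds its last target. There are 200 camera calls.

### The job

Lift the orange moulded adapter out of the open mould, seat it upright and fully down in the nest of the red leak tester and let go of it. Then press the green palm button with the fingers about 10 mm down, half of its travel (its flat top level with the green band on the marker post beside it), and finish while still holding it there: the test runs only while it is held, so do not press it before the adapter is seated, and never push it to the bottom, which trips the cut-out. Leave everything else on the bench where it is.

Things in the scene. Friction and masses are not known exactly. Their poses are not given: they have to be found in the camera images.
- adapter: Orange rigid plastic port adapter, about 90 g (varies). Foot 60 (x) x 40 (y) x 14 mm high; centred on it a boss 36 (x) x 24 (y) mm rising to 44 mm above the underside, black dot on top. Origin: centre of the underside, z up. Starts upright, its foot in the mould cavity, only the 30 mm boss above the mould's top. Either way round (half turn) fits the nest.
- mould: Open two-part aluminium mould, fixed. Cavity block 110 (x) x 100 (y) x 30 mm high, origin at the centre of its underside; cavity 64 (x) x 44 (y) mm, 14 mm deep, at the block's centre, floor 16 mm above the bench. The upper half lies opened flat behind it: 80 x 100 mm, 26 mm high, from x = 68 to 148 mm.
- tester: Leak tester, fixed: red box 150 (x) x 120 (y) x 30 mm high, on it a dark steel nest plate 110 x 88 x 14 mm (its top 44 mm above the bench). Origin: centre of the underside. The nest is a recess in the plate's centre, 66 (x) x 46 (y) mm, 10 mm deep, 2 mm chamfer: the adapter's foot fits with its x axis along the tester's x axis.
- nest (a point): Centre of the nest's floor, 34 mm above the bench; axes as the tester's. The adapter's origin lies here when it is seated.
- console: Grey enabling console, 100 x 100 x 50 mm high, fixed; origin at the centre of its underside. In its middle stands the green round palm button. A white marker post (6 x 14 mm, top 92 mm above the bench) stands at x = +44 mm; its green band, 75 to 81 mm above the bench, shows where the button's flat top should be when held.
- palm_top (a point): Centre of the flat top of the green palm button (60 mm across, flat top 52 mm across, cap 14 mm thick): 88 mm above the bench when not pressed; moves down with the button.
- palm (a joint): Travel of the palm button, m: 0 released, 0.020 at the bottom. It moves straight down against a spring: about 4.5 N to start it, 9 N at 10 mm, 13.5 N at the bottom; springs back when let go.
- rod: Bystander: brass knock-out rod, 10 mm thick and about 100 mm long, lying in front of the mould; leave alone.
- torch: Bystander: yellow and black stick lighter, 24 x 143 x 18 mm, lying behind the console; leave alone.
- syringe: Bystander: clear plastic syringe, 30 x 120 x 22 mm, lying behind the tester; leave alone.
- media_bottle: Bystander: amber bottle with red cap, 80 mm across, 170 mm tall, at the back; origin under its base.
- wash_bottle: Bystander: white bottle with orange cap, 68 mm across, 150 mm tall, at the back; origin under its base.
- blue_can: Bystander: blue can, 84 mm across, 100 mm tall, at the back; origin under its base.
- mug: Bystander: white mug, 80 mm across, 85 mm tall, on the left; origin under its base.
- spare: Bystander: blue adapter of the same shape in a grey tray on the right, already tested; leave alone.

How it is judged (in metres and radians):
On the way, in this order (a step that is already met when the one before it is completed fails the run):
1. the adapter is lifted clear of the mould in the fingers (height (world z) of adapter above 0.04 m and contact force between the fingers and adapter above 1 N and contact force between adapter and mould below 0.1 N), for 0.2 s.
2. the adapter is seated in the nest and let go (horizontal distance between adapter and nest below 0.006 m and z of adapter in the frame of nest between -0.004 and 0.004 m and angle between adapter's own z axis and vertical below 0.07 rad and angle between the x axis of adapter and the x axis of tester, either way round below 0.2 rad and contact force between the fingers and adapter below 0.1 N and linear speed of adapter below 0.02 m/s), for 0.3 s.
3. the palm button is held about 10 mm down (7 to 13 mm) by the fingers (value of joint palm between 0.007 and 0.013 m and contact force between the fingers and console above 3 N), for 0.5 s.
At the end, for the whole second after the job is handed in: The adapter rests upright in the nest (origin within 6 mm sideways and 4 mm in height of the nest's floor centre, tilted under 0.07 rad, x axes aligned within 0.2 rad), untouched by the fingers, while the fingers still press the palm button with more than 3 N and hold its travel between 7 and 13 mm (all of step 2 and all of step 3); the arm keeps its last pose, push and grip.
It fails at once if the palm button is pressed more than 4 mm before the adapter is seated (value of joint palm above 0.004 m and (horizontal distance between adapter and nest above 0.01 m or z of adapter in the frame of nest above 0.006 m)).
It fails at once if the palm button is pushed to the bottom (beyond 18 mm) (value of joint palm above 0.018 m).
It fails at once if a bystander is moved by more than 30 mm (distance of any of rod, torch, syringe, media_bottle, wash_bottle, blue_can, mug, spare from where it was at the start of the episode above 0.03 m).
It also fails if it takes over 51 s, if anything falls off the work surface, if the arm or the gripper's body presses on something with over 40 N, if the wrist force passes 120 N, or if a joint passes its speed limit or range.

## Working session

There is one attempt and no reset: what is moved stays moved. The work goes in short steps, Python scripts to look and compute and a tool call to move; the robot and the scene stay as the last step left them, time stands still between calls to the robot, and variables do not carry over. Pictures are saved under pics/ and viewed, at most 10 in all, crops included, and the job is handed in when it is done.

Besides the shell and the picture viewer there is one more tool, called after "Emit:" as a command line: name --argument value ..., lists and objects as JSON in quotes. apply_moves: Moves the arm, as the interface text tells. Its arguments: {"type":"object","properties":{"motion":{"type":"string"},"fingers":{"type":"number"}},"required":["motion"]}

```bash
mkdir -p pics; cat > h.py <<'E'
import numpy as np, cv2
from plant import bot
def pts(c, mask):
    v,u=np.nonzero(mask & (c["range_z"]>0))
    z=c["range_z"][v,u]
    K=np.array([[c["fx"],0,c["cx"]],[0,c["fy"],c["cy"]],[0,0,1.]])
    n=cv2.undistortPoints(np.stack([u,v],1).astype(np.float64)[:,None],K,np.array(c["D"],float))[:,0]
    p=np.c_[n*z[:,None],z,np.ones(len(z))]
    return (p@np.array(c["world_from_camera"]).T)[:,:3]
E
python3 - <<'E'
from h import *
o=bot.get_obs(); print(o["time"],o["tool_pos"],o["tcp_rot"])
for n in ["top","scene"]:
    c=bot.capture(n); cv2.imwrite(f"pics/{n}0.png",c["img"]); print(n,np.round(c["world_from_camera"],2).tolist())
    np.savez(f"{n}0.npz",**{k:v for k,v in c.items()})
    for t in ["adapter","mould","tester","console","palm_top"]:
        for r in bot.cut_out(c,t)[:2]:
            P=pts(c,r["pixels"])
            if len(P)<5: print(t,r["p"],r["point"]);continue
            zt=np.percentile(P[:,2],98); T=P[abs(P[:,2]-np.median(P[P[:,2]>zt-8,2]))<4]
            b=cv2.minAreaRect(T[:,:2].astype(np.float32))
            print(t,round(r["p"],2),np.round(r["point"]),len(P),"zt",round(zt,1),"med",np.round(np.median(T,0),1),"rect",np.round(b[0],1),np.round(b[1],1),round(b[2],1))
E
```

```text
0.0 [ 179.83969289 -492.75789574  202.84796942] [-3.14008037e+00 -1.94169980e-04  3.49810029e-01]
top [[0.0, -1.0, 0.04, 517.39], [-1.0, -0.01, -0.01, -9.16], [0.01, -0.04, -1.0, 1653.37], [0.0, 0.0, 0.0, 1.0]]
adapter 0.58 [322. 205.] 113 zt 67.9 med [ 528.7 -301.6   63.3] rect [ 526.6 -299.9] [29.3 21.7] 0.5
mould 0.84 [318. 193.] 1029 zt 37.9 med [ 541.6 -290.6   31.8] rect [ 572.9 -293.3] [201.  100.7] 10.5
tester 0.6 [189. 217.] 1052 zt 50.6 med [475.5 265.9  45.7] rect [480.2 267.3] [ 88.4 110.1] 77.7
tester 0.25 [245. 173.] 144 zt 26.3 med [652.5  31.2  20. ] rect [654.2  50.6] [ 21.9 133.5] 0.5
console 0.97 [247. 200.] 529 zt 93.3 med [555.8  16.5  89.4] rect [557.5  20.1] [66.2 55.9] 40.3
palm_top 0.54 [249. 197.] 161 zt 95.4 med [555.7  16.4  89.9] rect [553.7  16.6] [53.4 49.5] 0.4
palm_top 0.37 [263. 142.] 319 zt 175.4 med [786.4 -42.2 171.1] rect [785.7 -42.3] [31.5 32.6] 89.5
scene [[0.83, 0.47, -0.29, 970.88], [0.55, -0.7, 0.45, -629.94], [0.01, -0.54, -0.84, 1219.81], [0.0, 0.0, 0.0, 1.0]]
adapter 0.53 [251. 184.] 165 zt 90.8 med [557.4  15.8  86.3] rect [557.8  17.1] [53.3 58.5] 2.3
mould 0.66 [211. 255.] 1365 zt 32.1 med [ 554.2 -293.3   27.1] rect [ 576.3 -291.6] [203.  100.7] 10.8
tester 0.96 [271. 142.] 874 zt 45.9 med [485.1 268.3  42.2] rect [483.1 267.1] [ 91.9 112.5] 77.9
console 0.84 [251. 188.] 684 zt 89.4 med [557.4  17.2  86.2] rect [561.   15.1] [57.6 69.1] 59.9
palm_top 0.51 [252. 182.] 166 zt 90.8 med [556.2  15.7  86.4] rect [557.2  16.5] [55.7 55.4] 74.7
```

```bash
python3 - <<'E'
import cv2
a=cv2.imread("pics/top0.png");cv2.imwrite("pics/top0b.png",cv2.resize(a[100:280,130:400],None,fx=2.9,fy=2.9,interpolation=2))
E
```

```text
(no output)
```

View pics/top0b.png

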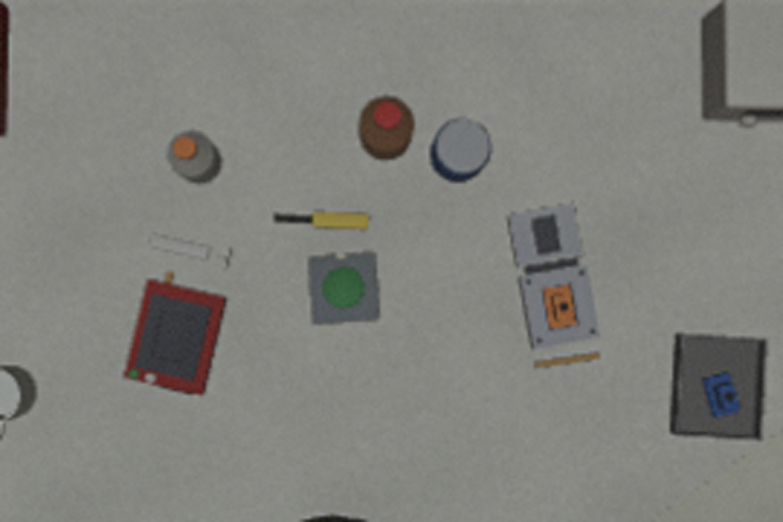

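View pics/scene0.png

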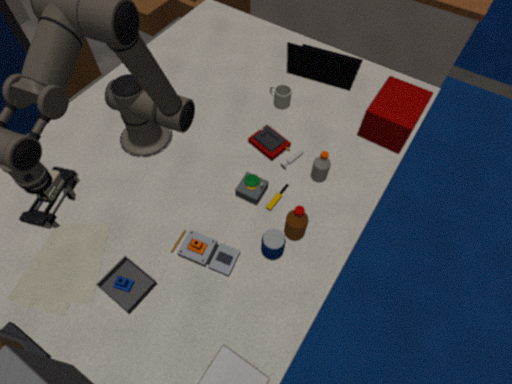

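Emit:
apply_moves --motion "0 0 0 9.4; 0.05 -0.017 0 0; 0.054 -0.018 0 0; 0.054 -0.018 0 0; 0.055 -0.018 0 0; 0.055 -0.018 0 0; 0.055 -0.018 0 0; 0.055 -0.0176 0 0" --fingers 1

```text
time: 1.6
tool_pos: [530.0, -299.9, 203.6]
tcp_rot: [3.141, -0.0, 0.186]
contact_force: [-0.5, -0.4, 0.7]
grip_width: 91.7
finger_force: 0.0
```

Emit:
apply_moves --motion "0 0 0 0; 0 0 0 0"

```text
time: 1.85
tool_pos: [528.1, -300.9, 203.2]
tcp_rot: [-3.141, 0.001, 0.186]
contact_force: [-0.1, 0.1, -0.3]
grip_width: 91.5
finger_force: 0.0
```

Emit:
apply_moves --motion "0 0 0.04 0; 0 0 0.045 0; 0 0 0.04 0; 0 0 0.025 0; 0 0 0.016 0; 0 0 0 0; 0 0 0 0"

```text
time: 2.72
tool_pos: [528.9, -301.8, 38.8]
tcp_rot: [3.14, -0.001, 0.185]
contact_force: [0.5, 0.2, 0.1]
grip_width: 91.5
finger_force: 0.0
```

Emit:
apply_moves --motion "0 0 0 0; 0 0 0 0; 0 0 0 0; 0 0 0 0; 0 0 0 0; 0 0 0 0" --fingers -1

```text
time: 3.48
tool_pos: [528.4, -300.9, 37.5]
tcp_rot: [-3.142, 0.0, 0.186]
contact_force: [0.6, 0.4, -0.7]
grip_width: 36.8
finger_force: 0.0
```

Emit:
apply_moves --motion "0 0 0 0; 0 0 0 0; 0 0 0 0; 0 0 0 0"

```text
time: 3.98
tool_pos: [528.4, -301.0, 37.5]
tcp_rot: [3.141, -0.0, 0.186]
contact_force: [0.2, -0.1, -0.7]
grip_width: 0.9
finger_force: 0.0
```

```bash
python3 - <<'E'
from h import *
c=bot.capture("scene"); a=c["img"][200:290,140:260]
cv2.imwrite("pics/s1.png",cv2.resize(a,None,fx=6,fy=6,interpolation=2))
c=bot.capture("top"); b=c["img"][150:240,270:390]
cv2.imwrite("pics/t1.png",cv2.resize(b,None,fx=6,fy=6,interpolation=2))
E
```

```text
(no output)
```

View pics/s1.png

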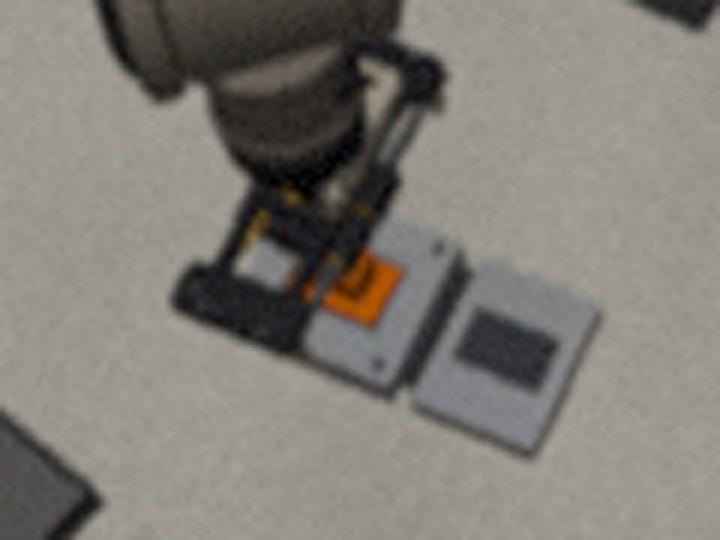

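View pics/t1.png

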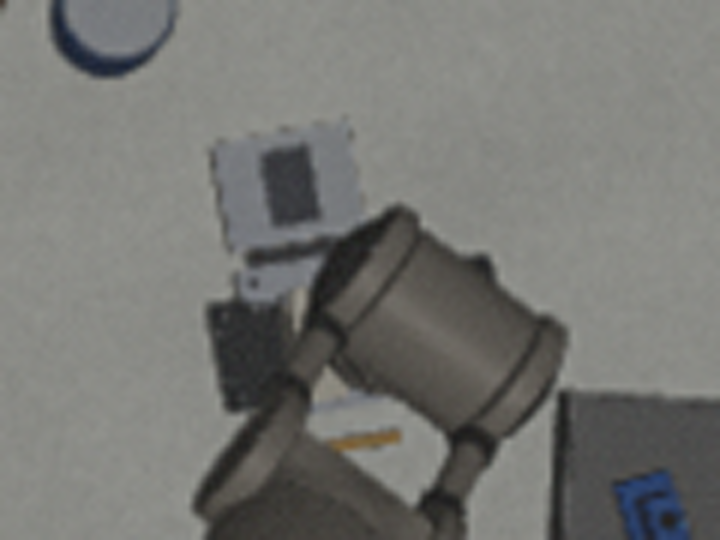

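```bash
python3 - <<'E'
from h import *
o=bot.get_obs(); print(o["tool_pos"],o["tcp_rot"],o["grip_width"],o["finger_force"],np.round(o["joint_positions"],3))
c=bot.capture("scene"); W=np.array(c["world_from_camera"]); Wi=np.linalg.inv(W)
K=np.array([[c["fx"],0,c["cx"]],[0,c["fy"],c["cy"]],[0,0,1.]]);D=np.array(c["D"],float)
def pr(p): return cv2.projectPoints(np.array([p],float),cv2.Rodrigues(Wi[:3,:3])[0],Wi[:3,3],K,D)[0].ravel()
for p in [(528.4,-301,37.5),(528.4,-301,60),(528.4,-301,85)]: print(p,(pr(p)-[140,200])*6)
ys=np.array([.184,-.983])
h=cv2.cvtColor(c["img"],cv2.COLOR_BGR2HSV)
m=(h[...,0]<20)&(h[...,1]>180)&(h[...,2]>90); m[:200]=0;m[290:]=0;m[:,:140]=0;m[:,260:]=0
P=pts(c,m);print("orange now",len(P));np.set_printoptions(suppress=True,precision=1)
print(P[::3])
z=np.zeros_like(m);z[200:290,140:260]=1
Q=pts(c,z); 
R=np.array([[np.cos(.186),np.sin(.186)],[np.sin(.186),-np.cos(.186)]])
q=(Q[:,:2]-[528.4,-301])@R
s=(Q[:,2]>65)&(Q[:,2]<110)&(abs(q)<90).all(1)
print("gripper pts x,y,z tool"); print(np.c_[q[s],Q[s,2]][::8])
# before
d=np.load("scene0.npz"); d={k:d[k] for k in d}
for k in("fx","fy","cx","cy"): d[k]=float(d[k])
h=cv2.cvtColor(d["img"],cv2.COLOR_BGR2HSV); m=(h[...,0]<20)&(h[...,1]>180)&(h[...,2]>90); m[:200]=0;m[290:]=0;m[:,:190]=0;m[:,260:]=0
P=pts(d,m); q=(P[:,:2]-[528.4,-301])@R; print("orange before",len(P)); print(np.c_[q,P[:,2]][np.argsort(P[:,2])][::4])
E
```

```text
[ 528.4518449  -300.9924335    37.54009179] [ 3.14147076e+00 -2.20136740e-05  1.85709154e-01] 0.5464811820755009 0.0 [-0.644  0.658  1.486 -0.     0.998  0.741]
(528.4, -301, 37.5) [333.00402623 272.02728556]
(528.4, -301, 60) [328.33336214 256.43648409]
(528.4, -301, 85) [322.97476039 238.55316261]
orange now 76
[[ 569.1 -310.   133. ]
 [ 570.5 -317.3  132.3]
 [ 545.3 -284.6   39.6]
 [ 571.2 -322.8  135.6]
 [ 544.9 -285.5   32. ]
 [ 551.3 -277.3   24.6]
 [ 544.7 -303.6   57.4]
 [ 547.  -288.3   31.1]
 [ 555.6 -282.    30. ]
 [ 547.5 -302.8   50.6]
 [ 552.6 -289.6   31.7]
 [ 517.4 -315.1   27. ]
 [ 542.8 -308.8   47.3]
 [ 548.2 -296.    29.4]
 [ 558.6 -291.2   33.7]
 [ 540.4 -308.2   34.2]
 [ 549.9 -302.8   36. ]
 [ 556.2 -294.8   28.7]
 [ 534.9 -313.8   29. ]
 [ 544.  -307.9   29.4]
 [ 551.5 -300.9   25.4]
 [ 541.1 -315.4   31.3]
 [ 548.6 -308.5   27.5]
 [ 557.3 -302.4   26.9]
 [ 554.3 -309.8   28.4]
 [ 560.8 -311.8   32.1]]
gripper pts x,y,z tool
[[ 6.4 16.9 90. ]]
orange before 133
[[ 28.6  -7.4  23.9]
 [-14.1  11.1  24.8]
 [-10.5  10.   25.6]
 [ 19.9  14.1  26.2]
 [ -5.   12.5  26.9]
 [ 26.7  11.6  27. ]
 [ -1.6  11.1  27.2]
 [ 15.2  12.4  27.4]
 [ 31.6  -2.6  27.9]
 [  8.8  15.5  28.1]
 [ -7.8  14.4  28.6]
 [ 25.7  17.   29. ]
 [ 24.2  13.8  29.6]
 [  2.7  10.9  30.6]
 [ 20.4 -17.3  31.3]
 [ 19.8   4.6  32.7]
 [ 28.5  -2.3  34.8]
 [ 20.9 -10.1  37.8]
 [ 15.6  10.   40.3]
 [-11.7   9.   48.9]
 [-12.   -0.7  54.3]
 [ -8.2   6.2  54.9]
 [ 10.1   3.1  55.9]
 [ -4.4   5.4  56.6]
 [ 17.1   8.7  56.7]
 [  5.5   1.6  57.3]
 [  6.7 -11.4  57.4]
 [  1.    7.9  58. ]
 [ 12.1  -8.9  58.5]
 [  2.7   3.5  58.8]
 [ -2.5  -6.6  59.2]
 [ -5.4  -4.9  60. ]
 [ 19.7  -2.5  61.4]
 [ 16.8  -8.7  63.1]]
```

Emit:
apply_moves --motion "0 0 -0.01 0; 0 0 -0.02 0; 0 0 -0.02 0; 0 0 -0.02 0; 0 0 -0.02 0; 0 0 0 0"

```text
time: 4.88
tool_pos: [529.4, -301.7, 129.8]
tcp_rot: [3.138, -0.003, 0.186]
contact_force: [0.5, -0.0, 0.5]
grip_width: 0.1
finger_force: 0.0
```

```bash
python3 - <<'E'
from h import *
c=bot.capture("scene"); a=c["img"][190:280,150:250]
cv2.imwrite("pics/s2.png",cv2.resize(a,None,fx=6.5,fy=6.5,interpolation=2))
o=bot.get_obs(); print(o["tool_pos"],o["grip_width"],o["finger_force"])
E
```

```text
[ 528.73697334 -301.19137583  128.33104077] 0.5775598646629465 0.0
```

View pics/s2.png

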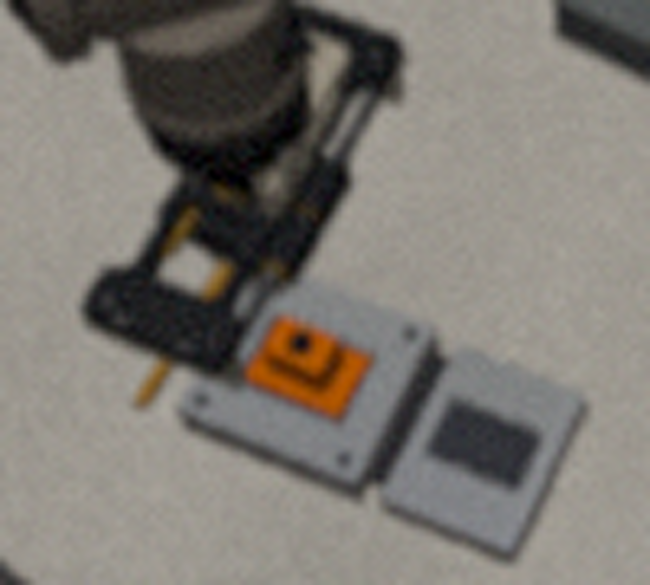

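```bash
python3 - <<'E'
from h import *
np.set_printoptions(suppress=True,precision=0,linewidth=200)
R=np.array([[np.cos(.186),np.sin(.186)],[np.sin(.186),-np.cos(.186)]])
for n in ["scene","top"]:
    c=bot.capture(n); o=bot.get_obs()
    P=pts(c,np.ones((384,512),bool)); q=(P[:,:2]-o["tool_pos"][:2])@R
    s=(abs(q)<120).all(1)&(P[:,2]>100)&(P[:,2]<215)
    A=np.c_[q,P[:,2]-o["tool_pos"][2]][s]; A=A[np.argsort(A[:,2])]; print(n,len(A)); print(A[::max(1,len(A)//40)].T)
    W=np.array(c["world_from_camera"]);K=np.array([[c["fx"],0,c["cx"]],[0,c["fy"],c["cy"]],[0,0,1.]])
    u=(196.6,242.8) if n=="scene" else (324.1,205.9)
    r=W[:3,:3]@np.r_[cv2.undistortPoints(np.array([[u]],float),K,np.array(c["D"],float)).ravel(),1]
    print("dot",W[:3,3]+r*(60-W[2,3])/r[2])
E
```

```text
scene 9
[[ 13.  13.  14.  14.   6.   2. -12.  17.  -4.]
 [  5.  10.  17.  16.  19.  29.  29.  29.  30.]
 [ 23.  32.  39.  45.  52.  83.  86.  87.  87.]]
dot [ 534. -298.   60.]
top 0
[]
dot [ 525. -303.   60.]
```

```bash
cat >> h.py <<'E'
def proj(c,p):
    Wi=np.linalg.inv(np.array(c["world_from_camera"]));K=np.array([[c["fx"],0,c["cx"]],[0,c["fy"],c["cy"]],[0,0,1.]])
    return cv2.projectPoints(np.atleast_2d(p).astype(float),cv2.Rodrigues(Wi[:3,:3])[0],Wi[:3,3],K,np.array(c["D"],float))[0][:,0]
E
python3 - <<'E'
from h import *
c=bot.capture("scene"); o=bot.get_obs(); t=o["tool_pos"]; x0,y0,f=155,185,10
a=np.clip((c["img"]/255.)**.5*255,0,255).astype(np.uint8)[y0:y0+60,x0:x0+60]
a=cv2.resize(a,None,fx=f,fy=f,interpolation=2); b=a.copy()
def m(p,col): 
    q=((proj(c,p)[0]+.5-[x0,y0])*f).astype(int); cv2.drawMarker(b,tuple(map(int,q)),col,0,14,1); print(p,q)
ty=np.array([.185,-.983,0]); z=np.array([0,0,1])
m(t,(0,0,255)); m(t+19*z,(255,0,0)); m(t+66*z,(255,0,255))
for s in(-1,1): m(t+s*46*ty,(0,255,255)); m(t+66*z+s*95*ty,(255,255,0))
m(np.array([528.5,-301,60]),(0,255,0))
cv2.imwrite("pics/s3.png",b)
E
```

```text
[ 527.94234221 -300.62796532  126.58962959] [377 499]
[ 527.94234221 -300.62796532  145.58962959] [369 474]
[ 527.94234221 -300.62796532  192.58962959] [350 410]
[ 519.43234221 -255.40996532  126.58962959] [440 386]
[ 510.36734221 -207.24296532  192.58962959] [485 175]
[ 536.45234221 -345.84596532  126.58962959] [311 615]
[ 545.51734221 -394.01296532  192.58962959] [204 665]
[ 528.5 -301.    60. ] [402 582]
```

View pics/s3.png

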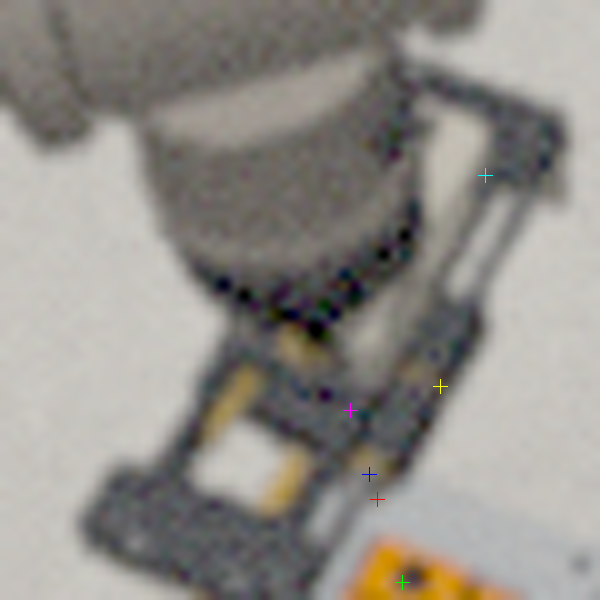

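Emit:
apply_moves --motion "0 0 0 0; 0 0 0 0; 0 0 0 0; 0 0 0 0; 0 0 0 0; 0 0 0 0; 0 0 0 0; 0 0 0 0" --fingers 1

```text
time: 6.08
tool_pos: [528.4, -301.0, 127.5]
tcp_rot: [3.141, -0.0, 0.186]
contact_force: [0.6, -0.2, 0.2]
grip_width: 76.2
finger_force: 0.0
```

Emit:
apply_moves --motion "0 0 0 0; 0 0 0.03 0; 0 0 0.035 0; 0 0 0.025 0; 0 0 0 0; 0 0 0.003 0; 0 0 0 0"

```text
time: 6.95
tool_pos: [529.0, -301.4, 35.6]
tcp_rot: [3.14, -0.001, 0.186]
contact_force: [0.1, 0.2, -0.6]
grip_width: 91.8
finger_force: 0.0
```

```bash
python3 - <<'E'
from h import *
c=bot.capture("scene"); o=bot.get_obs(); t=o["tool_pos"]; print(t,o["grip_width"],o["contact_force"]); x0,y0,f=155,195,8
a=np.clip((c["img"]/255.)**.5*255,0,255).astype(np.uint8)[y0:y0+70,x0:x0+70]
b=cv2.resize(a,None,fx=f,fy=f,interpolation=2)
ty=np.array([.185,-.983,0])
for s in(-46,0,46):
  for z in (0,25):
    q=((proj(c,t+s*ty+[0,0,z])[0]+.5-[x0,y0])*f).astype(int); cv2.drawMarker(b,tuple(map(int,q)),(0,0,255) if z==0 else (255,0,0),0,12,1); print(s,z,q)
cv2.imwrite("pics/s4.png",b)
E
```

```text
[ 528.99191419 -301.36400476   35.6409916 ] 91.90881167843882 [ 0.21702318 -0.46828677 -0.44687881]
-46 0 [376 323]
-46 25 [370 299]
0 0 [329 409]
0 25 [322 386]
46 0 [280 499]
46 25 [272 477]
```

View pics/s4.png

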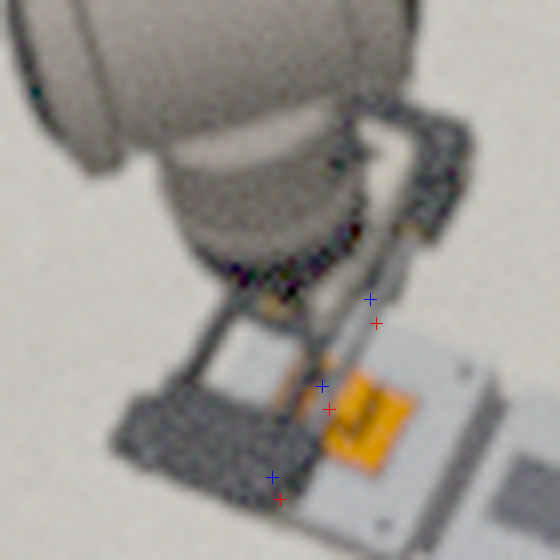

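Emit:
apply_moves --motion "0 0 0.005 0; 0 0 0.005 0; 0 0 0.004 0; 0 0 0 0; 0 0 0 0"

```text
time: 7.62
tool_pos: [528.5, -301.0, 20.5]
tcp_rot: [3.142, -0.0, 0.186]
contact_force: [-0.0, 0.3, 0.3]
grip_width: 92.0
finger_force: 0.0
```

Emit:
apply_moves --motion "0 0 0.003 0; 0 0 0 0; 0 0 0 0"

```text
time: 8.0
tool_pos: [528.5, -301.0, 17.5]
tcp_rot: [3.141, -0.0, 0.186]
contact_force: [-0.5, 0.1, -0.3]
grip_width: 91.6
finger_force: 0.0
```

Emit:
apply_moves --motion "0 0 0.003 0; 0 0 0 0; 0 0 0 0"

```text
time: 8.38
tool_pos: [528.4, -301.0, 14.5]
tcp_rot: [3.142, 0.0, 0.186]
contact_force: [-0.4, 0.1, 0.3]
grip_width: 91.8
finger_force: 0.0
```

Emit:
apply_moves --motion "0 0 0.003 0; 0 0 0 0; 0 0 0 0"

```text
time: 8.75
tool_pos: [528.4, -301.0, 11.5]
tcp_rot: [3.142, 0.0, 0.186]
contact_force: [-0.2, -0.8, 1.1]
grip_width: 91.8
finger_force: 0.0
```

Emit:
apply_moves --motion "0 0 0.002 0; 0 0 0 0; 0 0 0 0"

```text
time: 9.12
tool_pos: [528.4, -300.9, 9.5]
tcp_rot: [3.142, 0.0, 0.186]
contact_force: [0.1, 0.3, -0.7]
grip_width: 92.0
finger_force: 0.0
```

Emit:
apply_moves --motion "0 0 0.002 0; 0 0 0 0; 0 0 0 0"

```text
time: 9.5
tool_pos: [528.4, -301.0, 7.5]
tcp_rot: [3.142, 0.0, 0.186]
contact_force: [-0.1, 0.4, 0.1]
grip_width: 91.6
finger_force: 0.0
```

Emit:
apply_moves --motion "0 0 0 0; 0 0 0 0; 0 0 0 0; 0 0 0 0; 0 0 0 0; 0 0 0 0; 0 0 0 0; 0 0 0 0" --fingers -1

```text
time: 10.5
tool_pos: [528.4, -300.9, 7.5]
tcp_rot: [-3.142, 0.0, 0.186]
contact_force: [-0.9, 0.2, 0.4]
grip_width: 23.9
finger_force: 30.0
```

Emit:
apply_moves --motion "0 0 0 0; 0 0 0 0"

```text
time: 10.75
tool_pos: [528.4, -300.9, 7.5]
tcp_rot: [3.142, 0.0, 0.186]
contact_force: [-0.2, 1.0, 0.4]
grip_width: 23.8
finger_force: 30.0
```

Emit:
apply_moves --motion "0 0 -0.005 0; 0 0 -0.01 0; 0 0 -0.02 0; 0 0 -0.03 0; 0 0 -0.04 0; 0 0 -0.025 0; 0 0 0 0; 0 0 0 0"

```text
time: 11.75
tool_pos: [527.9, -300.6, 136.6]
tcp_rot: [-3.141, 0.001, 0.186]
contact_force: [-0.6, 0.2, -1.4]
grip_width: 23.8
finger_force: 30.0
```

```bash
python3 - <<'E'
from h import *
np.set_printoptions(suppress=True,precision=1)
c=bot.capture("scene"); o=bot.get_obs(); t=o["tool_pos"]; print(t,o["grip_width"],o["finger_force"],o["contact_force"])
h=cv2.cvtColor(c["img"],cv2.COLOR_BGR2HSV); m=(h[...,0]<20)&(h[...,1]>180)&(h[...,2]>70); m[:190]=0;m[280:]=0;m[:,:150]=0;m[:,250:]=0
P=pts(c,m);R=np.array([[np.cos(.186),np.sin(.186)],[np.sin(.186),-np.cos(.186)]])
A=np.c_[(P[:,:2]-t[:2])@R,P[:,2]-t[2]]; print(len(A)); print(A[np.argsort(A[:,2])][::4].T)
E
```

```text
[ 527.7 -300.5  136.1] 24.041980525554163 29.999848008155823 [ 0.2  0.4 -1.8]
61
[[ 25.1  20.5  26.5  19.5  24.4  29.9  29.1  31.5  15.9  19.   19.4  25.
   23.2  20.8  20.2 -13.6]
 [  0.3   4.5  -5.5   9.4  11.5  -6.3   6.2 -10.6  15.9  14.7 -12.8   4.9
   14.8  -5.1  -7.1  24. ]
 [ 14.4  18.6  19.4  19.7  20.3  20.6  21.3  21.4  21.8  22.   22.4  23.
   25.7  30.6  33.7 119.4]]
```

Emit:
apply_moves --motion "0.0025 -0.0222 0 0; 0.005 -0.045 0 0; 0.005 -0.05 0 0; 0.005 -0.05 0 0; 0.005 -0.05 0 0; 0.005 -0.05 0 0; 0.005 -0.05 0 0; 0.005 -0.05 0 0"

```text
time: 12.8
tool_pos: [496.5, 68.4, 136.3]
tcp_rot: [-3.141, 0.002, 0.186]
contact_force: [0.4, 0.4, -0.4]
grip_width: 23.6
finger_force: 30.0
```

Emit:
apply_moves --motion "0.005 -0.05 0 0; 0.005 -0.05 0 0; 0.005 -0.05 0 0; 0.005 -0.04 0 0; 0.001 -0.01 0 0; 0 0 0 7.84; 0 0 0 7.5; 0 0 0 7.5"

```text
time: 13.8
tool_pos: [480.8, 266.1, 136.4]
tcp_rot: [3.14, 0.002, -0.218]
contact_force: [0.6, 0.6, -1.1]
grip_width: 23.3
finger_force: 30.0
```

Emit:
apply_moves --motion "0 0 0 0; 0 0 0 0; 0 0 0 0; 0 0 0 0"

```text
time: 14.3
tool_pos: [481.2, 267.2, 137.4]
tcp_rot: [3.141, -0.0, -0.212]
contact_force: [-0.4, 0.8, -1.6]
grip_width: 23.8
finger_force: 30.0
```

Emit:
apply_moves --motion "0 0 0.02 0; 0 0 0.03 0; 0 0 0.025 0; 0 0 0.012 0; 0 0 0 0; 0 0 0 0; 0 0 0 0"

```text
time: 15.18
tool_pos: [481.8, 267.5, 51.5]
tcp_rot: [-3.141, -0.002, -0.213]
contact_force: [0.5, -0.6, -0.8]
grip_width: 23.7
finger_force: 30.0
```

```bash
python3 - <<'E'
from h import *
np.set_printoptions(suppress=True,precision=1,linewidth=180)
o=bot.get_obs(); t=o["tool_pos"]; print(t,o["tcp_rot"],o["contact_force"])
ye=-.2125;R=np.array([[np.cos(ye),np.sin(ye)],[np.sin(ye),-np.cos(ye)]])
for n in("scene","top"):
    c=bot.capture(n); q=proj(c,t+[0,0,20])[0]; print(n,q); x0,y0=int(q[0])-35,int(q[1])-30
    h=cv2.cvtColor(c["img"],cv2.COLOR_BGR2HSV); m=(h[...,0]>5)&(h[...,0]<20)&(h[...,1]>180)&(h[...,2]>70)
    k=np.zeros_like(m);k[y0:y0+60,x0:x0+70]=1
    P=pts(c,m&k); A=np.c_[(P[:,:2]-t[:2])@R,P[:,2]-t[2]]; print(len(A)); print(A[np.argsort(A[:,2])][::3].T)
    a=np.clip((c["img"]/255.)**.6*255,0,255).astype(np.uint8)[y0:y0+60,x0:x0+70]
    b=cv2.resize(a,None,fx=9,fy=9,interpolation=2)
    # expected outlines: foot top at TCP+22.5; nest recess rim
    for w,d,z,ctr,col in((60,40,22.5,t[:2],(0,255,0)),(66,46,44-t[2],np.array([481.3,267.2]),(255,255,0)),(110,88,44-t[2],np.array([481.3,267.2]),(255,0,255))):
        L=np.array([[s*w/2,u*d/2] for s,u in((1,1),(1,-1),(-1,-1),(-1,1))])@np.linalg.inv(R)+ctr
        pp=((proj(c,np.c_[L,np.full(4,t[2]+z)])+.5-[x0,y0])*9).astype(np.int32); cv2.polylines(b,[pp[:,None]],True,col,1)
    cv2.imwrite(f"pics/n_{n}.png",b)
E
```

```text
[481.8 267.5  51.5] [-3.1 -0.  -0.2] [ 0.5 -0.6 -0.8]
scene [268.9 133.6]
80
[[ 77.4  77.7  -0.   29.7  32.4 -11.2  14.7  29.   30.2  25.6  24.9  17.7  30.2  11.1  14.6  30.6  24.2  20.2  20.8  19.2  17.6  18.6  15.4  21.4  19.7  35.5  38.1]
 [-36.8 -23.1 -47.2  -7.3   2.   18.3   8.3 -13.4  18.4   7.6   0.8  17.8   6.5  11.1   8.7   1.1  -5.4   2.9  -2.3   2.3   0.9  -3.7  -0.5  11.9  -1.8  24.   33.2]
 [-32.6 -27.5 -13.2  10.4  13.8  16.2  16.9  17.8  18.7  19.   19.3  20.6  21.9  22.4  23.4  24.2  26.4  29.7  32.5  34.8  38.6  42.1  48.2  50.3  50.6  89.1  98.2]]
top [187.6 215.6]Traceback (most recent call last):
  File "<stdin>", line 9, in <module>
  File "h.py", line 7, in pts
    n=cv2.undistortPoints(np.stack([u,v],1).astype(np.float64)[:,None],K,np.array(c["D"],float))[:,0]
      ~~~~~~~~~~~~~~~~~~~^^^^^^^^^^^^^^^^^^^^^^^^^^^^^^^^^^^^^^^^^^^^^^^^^^^^^^^^^^^^^^^^^^^^^^^
cv2.error: OpenCV(4.12.0) /io/opencv/modules/calib3d/src/undistort.dispatch.cpp:347: error: (-215:Assertion failed) CV_IS_MAT(_src) && CV_IS_MAT(_dst) && (_src->rows == 1 || _src->cols == 1) && (_dst->rows == 1 || _dst->cols == 1) && _src->cols + _src->rows - 1 == _dst->rows + _dst->cols - 1 && (CV_MAT_TYPE(_src->type) == CV_32FC2 || CV_MAT_TYPE(_src->type) == CV_64FC2) && (CV_MAT_TYPE(_dst->type) == CV_32FC2 || CV_MAT_TYPE(_dst->type) == CV_64FC2) in function 'cvUndistortPointsInternal'
```

View pics/n_scene.png

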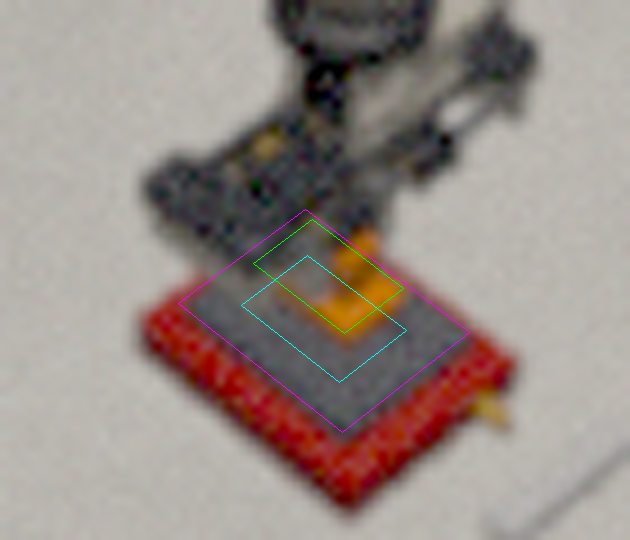

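Emit:
apply_moves --motion "0 0 0.008 0; 0 0 0.006 0; 0 0 0 0; 0 0 0.003 0; 0 0 0 0; 0 0 0 0"

```text
time: 16.02
tool_pos: [481.3, 267.3, 33.6]
tcp_rot: [-3.142, -0.0, -0.213]
contact_force: [-0.7, 0.9, -1.1]
grip_width: 23.9
finger_force: 30.0
```

Emit:
apply_moves --motion "0 0 0.002 0; 0 0 0 0; 0 0 0.002 0; 0 0 0 0; 0 0 0 0"

```text
time: 16.65
tool_pos: [481.2, 267.3, 29.5]
tcp_rot: [3.141, -0.0, -0.213]
contact_force: [0.1, -0.4, -0.9]
grip_width: 23.8
finger_force: 30.0
```

Entering freely (no contact below the rim). Continue to the floor.

Emit:
apply_moves --motion "0 0 0.002 0; 0 0 0 0; 0 0 0.001 0; 0 0 0 0; 0 0 0 0"

```text
time: 17.27
tool_pos: [481.2, 267.3, 26.5]
tcp_rot: [3.142, -0.0, -0.213]
contact_force: [0.0, -0.2, -1.1]
grip_width: 23.9
finger_force: 30.0
```

Emit:
apply_moves --motion "0 0 0.001 0; 0 0 0 0; 0 0 0 0"

```text
time: 17.65
tool_pos: [481.3, 267.3, 25.5]
tcp_rot: [3.142, -0.0, -0.213]
contact_force: [0.7, 0.3, -0.5]
grip_width: 23.7
finger_force: 30.0
```

Emit:
apply_moves --motion "0 0 0.001 0; 0 0 0 0; 0 0 0 0"

```text
time: 18.02
tool_pos: [481.3, 267.3, 25.5]
tcp_rot: [-3.141, -0.001, -0.213]
contact_force: [-1.8, -1.7, 8.0]
grip_width: 23.5
finger_force: 30.0
```

Emit:
apply_moves --motion "0 0 0 0; 0 0 0 0; 0 0 0 0; 0 0 0 0; 0 0 0 0; 0 0 0 0" --fingers 1

```text
time: 18.77
tool_pos: [481.0, 267.2, 24.3]
tcp_rot: [3.141, 0.0, -0.213]
contact_force: [-0.7, 0.0, -0.1]
grip_width: 79.5
finger_force: 0.0
```

Emit:
apply_moves --motion "0 0 -0.015 0; 0 0 -0.03 0; 0 0 -0.045 0; 0 0 -0.045 0; 0 0 -0.015 0; 0 0 0 0; 0 0 0 0; 0 0 0 0"

```text
time: 19.77
tool_pos: [480.4, 267.0, 172.9]
tcp_rot: [3.14, 0.002, -0.213]
contact_force: [-0.2, 0.0, -0.0]
grip_width: 91.7
finger_force: 0.0
```

Emit:
apply_moves --motion "0.0107 0.0194 0 0; 0.02 0.036 0 0; 0.023 0.042 0 0; 0.023 0.042 0 0; 0.023 0.042 0 0; 0.02 0.036 0 0; 0.007 0.012 0 0; 0 0 0 0" --fingers -1

```text
time: 20.78
tool_pos: [556.3, 16.1, 173.7]
tcp_rot: [-3.142, 0.002, -0.214]
contact_force: [-0.3, 0.3, -0.4]
grip_width: 16.9
finger_force: 0.0
```

```bash
python3 - <<'E'
from h import *
np.set_printoptions(suppress=True,precision=1)
o=bot.get_obs(); print(o["tool_pos"],o["grip_width"],o["contact_force"])
c=bot.capture("top")
r=bot.cut_out(c,"adapter"); print([(x["p"],x["point"]) for x in r[:3]])
h=cv2.cvtColor(c["img"],cv2.COLOR_BGR2HSV); m=(h[...,0]>5)&(h[...,0]<20)&(h[...,1]>180)&(h[...,2]>70)
k=np.zeros_like(m); q=proj(c,[481.3,267.2,48])[0].astype(int); k[q[1]-15:q[1]+16,q[0]-15:q[0]+16]=1
P=pts(c,m&k); print(len(P)); 
T=P[P[:,2]>68]; F=P; print(np.median(T,0), len(T)); b=cv2.minAreaRect(P[:,:2].astype(np.float32)); print(b)
F=P[P[:,2]<58]; print("foot z",np.median(F[:,2]), "boss z",np.median(T[:,2]))
a=np.clip((c["img"]/255.)**.6*255,0,255).astype(np.uint8)[q[1]-30:q[1]+30,q[0]-30:q[0]+30]
cv2.imwrite("pics/seat.png",cv2.resize(a,None,fx=9,fy=9,interpolation=2))
E
```

```text
[556.3  16.1 173.7] 16.862090520340814 [-0.3  0.3 -0.4]
[]Traceback (most recent call last):
  File "<stdin>", line 8, in <module>
  File "h.py", line 7, in pts
    n=cv2.undistortPoints(np.stack([u,v],1).astype(np.float64)[:,None],K,np.array(c["D"],float))[:,0]
      ~~~~~~~~~~~~~~~~~~~^^^^^^^^^^^^^^^^^^^^^^^^^^^^^^^^^^^^^^^^^^^^^^^^^^^^^^^^^^^^^^^^^^^^^^^
cv2.error: OpenCV(4.12.0) /io/opencv/modules/calib3d/src/undistort.dispatch.cpp:347: error: (-215:Assertion failed) CV_IS_MAT(_src) && CV_IS_MAT(_dst) && (_src->rows == 1 || _src->cols == 1) && (_dst->rows == 1 || _dst->cols == 1) && _src->cols + _src->rows - 1 == _dst->rows + _dst->cols - 1 && (CV_MAT_TYPE(_src->type) == CV_32FC2 || CV_MAT_TYPE(_src->type) == CV_64FC2) && (CV_MAT_TYPE(_dst->type) == CV_32FC2 || CV_MAT_TYPE(_dst->type) == CV_64FC2) in function 'cvUndistortPointsInternal'
```

```bash
python3 - <<'E'
from h import *
np.set_printoptions(suppress=True,precision=1)
ye=-.2125;R=np.array([[np.cos(ye),np.sin(ye)],[np.sin(ye),-np.cos(ye)]]); ims=[]
for n in ("scene","top"):
    c=bot.capture(n)
    print(n,[(round(x["p"],2),x["point"]) for x in bot.cut_out(c,"adapter")[:3]])
    h=cv2.cvtColor(c["img"],cv2.COLOR_BGR2HSV); m=(h[...,0]>3)&(h[...,0]<22)&(h[...,1]>130)&(h[...,2]>50)
    q=proj(c,[481.3,267.2,48])[0].astype(int); k=np.zeros_like(m); k[q[1]-15:q[1]+16,q[0]-15:q[0]+16]=1
    print(q,(m&k).sum())
    if (m&k).sum()>20:
        P=pts(c,m&k); A=np.c_[(P[:,:2]-[481.3,267.2])@R,P[:,2]]; A=A[(abs(A[:,:2])<45).all(1)]
        T=A[A[:,2]>70]; F=A[A[:,2]<55]; print("boss",len(T),np.median(T,0),np.percentile(T,[5,95],0).ravel()); print("foot",len(F),np.median(F,0),np.percentile(F,[4,96],0).ravel())
    x0,y0=q-30
    b=cv2.resize(np.clip((c["img"]/255.)**.6*255,0,255).astype(np.uint8)[y0:y0+60,x0:x0+60],None,fx=6.5,fy=6.5,interpolation=2)
    for w,d,z,col in((60,40,48,(0,255,0)),(36,24,78,(255,255,0))):
        L=np.array([[s*w/2,u*d/2] for s,u in((1,1),(1,-1),(-1,-1),(-1,1))])@np.linalg.inv(R)+[481.3,267.2]
        pp=((proj(c,np.c_[L,np.full(4,z)])+.5-[x0,y0])*6.5).astype(np.int32); cv2.polylines(b,[pp[:,None]],True,col,1)
    ims.append(b)
cv2.imwrite("pics/seat.png",np.hstack(ims))
E
```

```text
scene []
[268 137] 12
top [(0.59, [190.0, 216.0])]
[188 215] 129
boss 45 [ 1.   3.  78.1] [-16.3  -9.6  72.5  16.5  12.7  85.5]
foot 75 [ 2.7 10.4 48.4] [-27.8 -16.8  39.3  27.4  21.2  54.1]
```

View pics/seat.png

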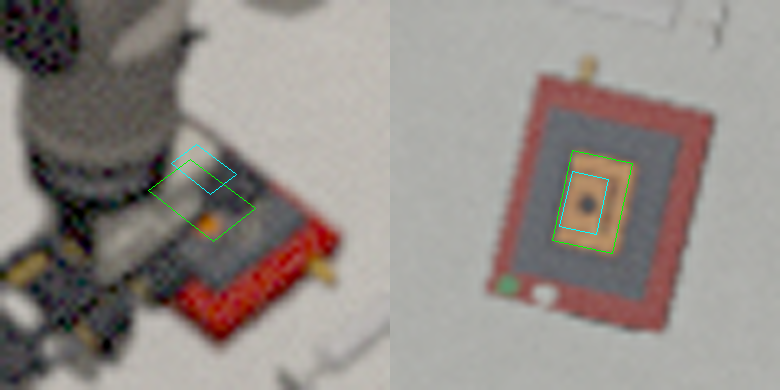

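Emit:
apply_moves --motion "0 0 0.02 0; 0 0 0.03 0; 0 0 0.025 0; 0 0 0.014 0; 0 0 0 0; 0 0 0 0; 0 0 0 0"

```text
time: 21.95
tool_pos: [557.2, 16.3, 86.6]
tcp_rot: [-3.141, -0.002, -0.213]
contact_force: [-0.6, -0.4, -0.4]
grip_width: 0.2
finger_force: 0.0
```

Emit:
apply_moves --motion "0 0 0.004 0; 0 0 0.004 0; 0 0 0 0; 0 0 0 0"

```text
time: 22.45
tool_pos: [556.6, 16.3, 77.5]
tcp_rot: [3.141, 0.0, -0.213]
contact_force: [0.6, -0.0, -0.7]
grip_width: 0.4
finger_force: 0.0
```

Emit:
apply_moves --motion "0 0 0.004 0; 0 0 0 0; 0 0 0 0"

```text
time: 22.82
tool_pos: [556.5, 16.3, 73.4]
tcp_rot: [3.142, 0.0, -0.213]
contact_force: [0.4, -0.0, 0.8]
grip_width: 0.3
finger_force: 0.0
```

Emit:
apply_moves --motion "0 0 0.003 0; 0 0 0 0; 0 0 0 0"

```text
time: 23.2
tool_pos: [556.5, 16.3, 70.5]
tcp_rot: [3.142, 0.0, -0.213]
contact_force: [-0.1, -0.4, -0.4]
grip_width: 0.0
finger_force: 0.0
```

Emit:
apply_moves --motion "0 0 0.002 0; 0 0 0 0; 0 0 0 0"

```text
time: 23.58
tool_pos: [556.6, 16.3, 68.5]
tcp_rot: [3.142, -0.0, -0.213]
contact_force: [-0.8, -0.9, -0.0]
grip_width: 0.3
finger_force: 0.0
```

Emit:
apply_moves --motion "0 0 0.002 0; 0 0 0 0; 0 0 0 0"

```text
time: 23.95
tool_pos: [556.6, 16.3, 66.5]
tcp_rot: [3.142, -0.0, -0.213]
contact_force: [-0.3, 0.5, 0.3]
grip_width: 0.2
finger_force: 0.0
```

Emit:
apply_moves --motion "0 0 0.002 0; 0 0 0 0; 0 0 0 0"

```text
time: 24.32
tool_pos: [556.7, 16.3, 64.9]
tcp_rot: [3.142, -0.001, -0.213]
contact_force: [-1.0, 0.2, 4.7]
grip_width: 0.6
finger_force: 2.0
```

Emit:
apply_moves --motion "0 0 0.002 0; 0 0 0 0; 0 0 0 0"

```text
time: 24.7
tool_pos: [556.8, 16.3, 62.6]
tcp_rot: [3.142, -0.001, -0.213]
contact_force: [-0.2, -0.8, 4.7]
grip_width: 0.7
finger_force: 2.5
```

Emit:
apply_moves --motion "0 0 0.002 0; 0 0 0 0; 0 0 0 0"

```text
time: 25.08
tool_pos: [556.8, 16.3, 60.7]
tcp_rot: [3.142, -0.001, -0.213]
contact_force: [-0.2, 0.5, 6.2]
grip_width: 0.5
finger_force: 2.9
```

Emit:
apply_moves --motion "0 0 0.002 0; 0 0 0.002 0; 0 0 0.0015 0; 0 0 0 0; 0 0 0 0; 0 0 0 0; 0 0 0 0; 0 0 0 0"

```text
time: 26.08
tool_pos: [556.8, 16.3, 55.6]
tcp_rot: [3.142, -0.001, -0.213]
contact_force: [-1.3, 0.0, 8.6]
grip_width: 0.3
finger_force: 4.1
```

```bash
python3 - <<'E'
from h import *
F=[]
for i in range(10):
    c=bot.capture("scene"); F.append(np.r_[bot.get_obs()["contact_force"],bot.get_obs()["tool_pos"]])
print(np.mean(F,0).round(2))
h=cv2.cvtColor(c["img"],cv2.COLOR_BGR2HSV); q=proj(c,[556.5,16.3,78])[0].astype(int)
m=(h[...,0]>40)&(h[...,0]<80)&(h[...,1]>120);k=np.zeros_like(m);k[q[1]-20:q[1]+20,q[0]-20:q[0]+20]=1
m&=k;P=pts(c,m) if m.sum() else []; print(len(P), np.percentile(P[:,2],[10,50,90]) if len(P) else "")
x0,y0=q-22
cv2.imwrite("pics/btn.png",cv2.resize(np.clip((c["img"]/255.)**.6*255,0,255).astype(np.uint8)[y0:y0+44,x0:x0+44],None,fx=13,fy=13,interpolation=2))
E
```

```text
[-1.5000e+00  2.2000e-01  8.2200e+00  5.5679e+02  1.6260e+01  5.5550e+01]
73 [ 74.09425491  77.60287353 157.82700744]
```

View pics/btn.png

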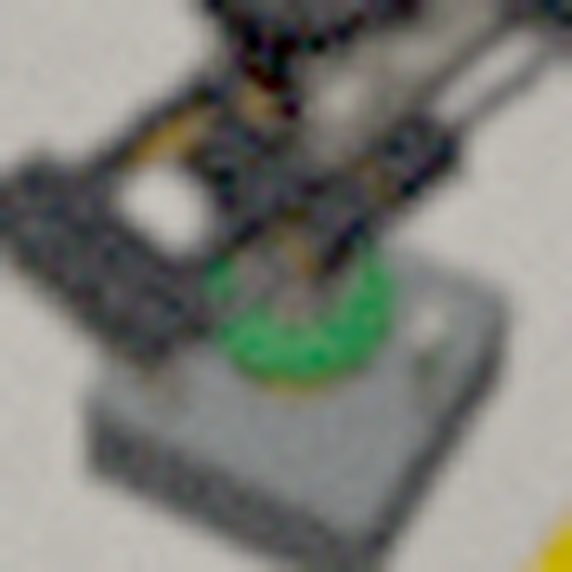

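Emit:
apply_moves --motion "0 0 0.0005 0; 0 0 0 0; 0 0 0 0; 0 0 0 0; 0 0 0 0; 0 0 0 0; 0 0 0 0; 0 0 0 0"

```text
time: 27.58
tool_pos: [556.8, 16.3, 55.1]
tcp_rot: [3.142, -0.001, -0.213]
contact_force: [-1.3, 0.1, 8.4]
grip_width: 0.4
finger_force: 4.2
```

```bash
python3 -c "
from plant import bot
print(bot.close_job())"
```

```text
the job is handed in; nothing more can be done
None
```

I seated the adapter in the nest and let go of it, then handed the job in at about 27.6 s with the fingers still holding the palm button about 9–10 mm down at roughly 8.4 N; the hand-in call returned no verdict. The first grasp closed on nothing because the fingertips sit about 23 mm higher than the reported position; I lowered the gripper and the second grasp held.

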